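# Find where the lint screen binds, back it off and set its travel stop

### The arm

A 6-joint arm with a two-finger parallel gripper is mounted at the origin on the work surface. World frame = base frame: x ahead of the robot, y to its left, z up, the work surface at z = 0. Lengths are in m, angles in rad, forces in N, time in s.
With the tool pointing down it reaches from about 0.35 to 0.875 m from the base axis. Payload 15.5 kg.
Tool frame: the origin (TCP) lies at the very end of the fingers, on their centre line; the grasp point (between the pads) lies 19 mm behind it; z points along the fingers, y is the direction in which the jaws open and shut (so a half turn about z gives the same grasp; the last joint's range is limited). The gripper opens to 85 mm and grips with 20 to 120 N. Pads are 22 mm wide; open, the fingers measure 114 mm over their backs; the gripper's body (76 mm by 85 mm) begins 54 mm behind the grasp point. The pads swing forward as they close: fully open they stand 13 mm farther back than shut.
Start: joints at [1.147, 0.494, 1.345, -0, 1.302, -0.096], TCP at [0.202, 0.592, 0.206] pointing down, gripper open.
Joint ranges: [-2.91, 2.91], [-0.82, 2.16], [0.22, 2.67], [-1.22, 4.37], [0.12, 2.79], [-3.08, 3.08]. Speed limits (rad/s): [1.89, 1.89, 2.57, 3.01, 3.01, 3.01].

### API

Orientations are given as a unit quaternion [w, x, y, z].
In Python, from bench import state, cams, workorder, cut_out, tip_of gives the robot as it stands.
- The arm moves only by the shell command python3 -m inch 'ROWS' [FORCE]. ROWS is JSON, a list of rows, each an object with "claw": the finger opening in m, from 0 to 0.0854; "xyz": the shift along the tool's x, y, z in m, a list of three; "turn": the turn about the tool's z in rad. In form: [{"claw": claw, "xyz": [x, y, z], "turn": turn}, ...]. A call has 1 to 12 rows; each row shifts and turns the pose as measured when the row begins, along the tool's axes as they then stand; what a row does not reach is not made up. A row lasts 1/10 s, in which the tool goes at most 50 mm and 8.59 degrees, less where a joint would pass 70% of its speed; a pose out of reach is approached as far as the arm can. A call with a gripper value outside its range is refused whole. The fingers move at their own pace and stop on an object; FORCE is the grip in N (left out, the last holds). Time passes only in rows, so rows that do not move let the fingers close. It gives the time, the measured TCP pose, the force and the opening at its end, in the units of the state.
- state(): the state, without advancing time (a new reading comes with each control period).
- cams.camera(name): name is "scene" or "top" or "wrist"; returns the picture (384x512x3 uint8, red, green, blue); there is no depth.
- cams.calibration(name): a dict with "K" (3x3 intrinsics, pixels), "R" (3x3) and "t" (3): a world point X has camera coordinates R X + t; the wrist camera has in their place "hand_eye" (4x4, takes a point from camera to tool coordinates, whose origin is the TCP and whose axes are the flange's). Camera axes: x right, y down, z forward; pixel columns grow to the right and rows downward; lengths in m; the calibration is good to about 2 mm. A picture is of the moment at which its call begins: read the wrist's pose just before it. calibration takes no time and is no camera call.
- workorder.job_done(): hands the job in, once; it reports no verdict.
Trained networks look in the newest picture that a camera, given by its name, has taken for a name from the list of things; names that differ only in an ending like _2 or _b are one class to them, and where a whole thing is asked for, a point or a joint stands for the part that bears it (a point fixed in the world has none). Each returns a list of dicts, best first, with "conf" (0 to 1); they miss things now and then, are a little off and sometimes report something else, mostly with a low value. They report only what shows in the picture. A call takes as long as a camera call.
- cut_out(camera, thing): "mask" (384x512 bool, what is visible of it).
- tip_of(camera, thing): "point" ([x, y, z] in m, in world coordinates, good to about 4 mm: a listed point, or the origin of a listed thing).
The state is a dict: "clock": time; "joint_positions": joint angles; "qvel": joint speeds; "joint_efforts": joint torques, N m; "tcp_pos": TCP position; "ee_rot": TCP orientation; "force": force on the tool from outside, world axes, zero at the start; "moment": the same for the moment, N m; "finger_gap": finger opening in m.
Only numpy, scipy, OpenCV 4.12 (cv2) and the standard library are available. Lean on these libraries where they do the work, as an engineer would, in place of code of your own. Each camera call takes 0.05 s, during which the arm holds its last target.

### The job

The lint screen on the closet shelf's vent box binds somewhere along its rails. Slide it by its black post towards the red stop until you feel it bind, without forcing it, then draw it back about a centimetre from where it began to bind and let go. Then slide the red stop up against the screen so that it can no longer run into the tight spot, and leave the canister, pink box and clothespins alone.

Things in the scene. Friction and masses are not known exactly. Their poses are not given: they have to be found in the camera images.
- vent_box: fixed grey box, 160 (x) x 500 (y) x 62 mm high, origin under its centre on the shelf. Two aluminium rails, 20 mm wide, run along its y on top at x = +-70 mm, their tops 78 mm above the shelf. The tight spot is hidden in a rail (snag_c0, pad_c0 in the rules) where nothing shows it: it begins 50 to 160 mm of screen travel from the screen's starting place, well before the stop's starting place
- screen (a joint): travel of the lint screen along the box's +y, m. It drags a steady 2 N and stays where left. At the tight spot a springy resistance of 1.5 N per mm adds to the drag: 5 N extra is a clear bind, 20 N extra is forcing it. A grip slightly off line also loads the post sideways and vertically by several N, so judge by the force along the rails, against that of free sliding
- screen_grip (a point): grip point on the lint screen's square black post (screen_c2): on its axis, 100 mm above the shelf. The post is 20 x 20 mm, sides parallel to the box's x and y, its top 16 mm above this point, the screen (steel mesh, 118 (x) x 170 (y) mm) 28 mm below. It stands in the middle of the screen. Axes as the box's
- screen_edge (a point): middle of the top of the screen's leading edge (towards the stop), 85 mm along +y from the post's axis, 72 mm above the shelf. Axes as the box's. In the rules screen_c1 is the screen's hidden shoe that meets the tight spot; the free distance left before it is the y of snag_c0 in this frame plus 15 mm
- stop (a joint): travel of the red stop along the box's -y, towards the screen, in m, at 0 near the +y end. It slides with a drag of about 1.5 N, less than the screen's 2 N, and stays where it is left
- stop_grip (a point): the point to grip on the red stop's square post: on the post's axis, 100 mm above the shelf. The post is 20 x 20 mm, sides parallel to the box's x and y axes, its top 16 mm above this point. It stands on a red crossbar 24 mm wide along y that rides between the rails (a cap plate over the rails has its top 82.5 mm above the shelf)
- stop_face (a point): middle of the crossbar's face towards the screen, 12 mm along -y from the stop post's axis, 72 mm above the shelf. It meets screen_edge when the stop is against the screen. Axes as the box's
- canister: clear acrylic canister with a white latched lid, 88 mm across, 107 mm tall, origin under its centre; leave alone
- stay_box: pink plastic collar stay box, 60 x 105 x 24 mm, origin under its centre; leave alone
- pin1: bamboo clothespin lying flat, 10 x 75 x 12 mm, origin under its centre; leave alone
- pin2: second bamboo clothespin, the same; leave alone

How it is judged:
By the outcome, as a careful person would: the job done as asked, in the order asked, and still so for the second after the job is handed in, with the robot touching nothing.
It also fails if it takes over 70 s, if anything falls off the work surface, if the arm or the gripper's body presses on something with over 40 N, if the wrist force passes 120 N, or if a joint passes its speed limit or range.

## Working session

There is one attempt and no reset: what is moved stays moved. The work goes in short steps, Python scripts to look and compute and a shell command to move; the robot and the scene stay as the last step left them, time stands still between calls to the robot, and variables do not carry over. Pictures are saved under pics/ and viewed, and the job is handed in when it is done.

```bash
ls; mkdir -p pics
python3 - <<'E'
from bench import state,cams,workorder,cut_out,tip_of
import cv2
print(state())
for n in ["scene","top","wrist"]:
    im=cams.camera(n); cv2.imwrite(f"pics/{n}0.png",im[:,:,::-1])
    for t in ["screen_grip","stop_grip","screen_edge","stop_face","vent_box"]:
        r=tip_of(n,t); print(n,t,[(x["point"],round(x["conf"],2)) for x in r[:2]])
E
```

```text
pics
{'clock': 0.0, 'joint_positions': array([ 1.14652252e+00,  4.94200386e-01,  1.34617448e+00, -1.96326615e-05,
        1.30249167e+00, -9.54978375e-02]), 'qvel': array([ 5.11838536e-05, -9.56533157e-05,  1.49565901e-03,  6.91164690e-04,
       -1.52687974e-03,  1.76798943e-03]), 'joint_efforts': array([ 1.19661458e-03, -8.82190490e+01, -3.83875966e+01,  6.20054834e-05,
        1.01843092e-02,  5.05197931e-05]), 'tcp_pos': array([0.20163379, 0.59114375, 0.20507489]), 'ee_rot': array([-1.54529120e-04,  1.63645989e-01,  9.86518923e-01, -6.17983651e-04]), 'force': array([ 0.59601951,  0.57055406, -0.23727009]), 'moment': array([-0.04178241,  0.00178985, -0.03683308]), 'finger_gap': 0.08525338949095233}
scene screen_grip [([0.6213, -0.1526, 0.0966], 0.63)]
scene stop_grip [([0.5447, 0.17, 0.1002], 0.6), ([0.6229, -0.151, 0.0994], 0.55)]
scene screen_edge [([0.5996, -0.0704, 0.0723], 0.6)]
scene stop_face [([0.5484, 0.1579, 0.0664], 0.87)]
scene vent_box [([0.5879, -0.0132, -0.0003], 0.85)]
top screen_grip [([0.621, -0.1505, 0.0983], 0.63), ([0.4579, -0.1271, 0.001], 0.2)]
top stop_grip [([0.5461, 0.1639, 0.0953], 0.78)]
top screen_edge [([0.5979, -0.0684, 0.0746], 0.94)]
top stop_face [([0.5467, 0.1542, 0.0747], 0.69), ([0.6218, -0.1511, 0.0979], 0.56)]
top vent_box [([0.5887, -0.0171, -0.0016], 0.69), ([0.5428, 0.1653, 0.0987], 0.66)]
wrist screen_grip []
wrist stop_grip []
wrist screen_edge []
wrist stop_face []
wrist vent_box []
```

View pics/scene0.png

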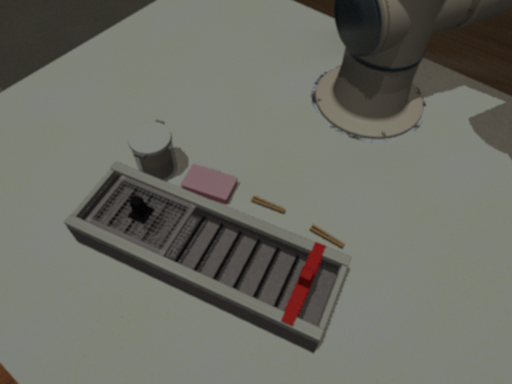

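View pics/top0.png

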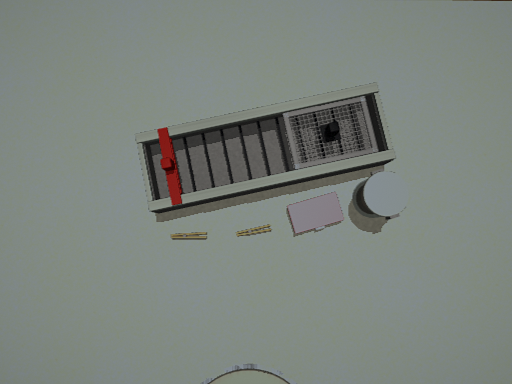

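Scene: the screen with its black post is at the −y end (scene px 140,208), and the red stop is at the +y end (px 305,285). The canister and pink box are on the robot side. Next I'll get the rail direction.

```bash
cat > h.py <<'E'
import numpy as np,cv2
from bench import state,cams,cut_out,tip_of
def bp(n,uv,z):
    c=cams.calibration(n);K,R,t=[np.array(c[k]) for k in("K","R","t")]
    d=R.T@np.linalg.solve(K,np.array([uv[0],uv[1],1.])); o=-R.T@t
    return o+d*(z-o[2])/d[2]
def proj(n,X):
    c=cams.calibration(n);K,R,t=[np.array(c[k]) for k in("K","R","t")]
    p=K@(R@np.array(X)+t); return p[:2]/p[2]
E
python3 - <<'E'
from h import *
for n in ["top","scene"]:
    im=cams.camera(n)
    for t in ["vent_box","screen_grip","stop_grip","canister"]:
        r=cut_out(n,t)
        if not r: print(n,t,None);continue
        m=r[0]["mask"]; ys,xs=np.nonzero(m)
        print(n,t,r[0]["conf"],m.sum(),xs.min(),xs.max(),ys.min(),ys.max())
        if t=="vent_box" and n=="top":
            b=cv2.boxPoints(cv2.minAreaRect(np.argwhere(m)[:,::-1].astype(np.float32)))
            P=[bp(n,q,.078)[:2] for q in b];print(b,P,np.mean(P,0))
            for i in range(4):
                d=P[(i+1)%4]-P[i];print(np.linalg.norm(d),np.arctan2(-d[0],d[1]))
    # black post top, red post
    if n=="top":
        g=cv2.resize(im[70:220,120:410],None,fx=2.7,fy=2.7,interpolation=cv2.INTER_CUBIC)
        cv2.imwrite("pics/topzoom.png",g[:,:,::-1])
c=cams.calibration("top");print(-np.array(c["R"]).T@c["t"])
E
```

```text
top vent_box 0.96 20714 135 395 82 212
[[132.35008  132.54428 ]
 [379.16544   80.665855]
 [396.5155   163.21011 ]
 [149.70016  215.08853 ]] [array([0.61075853, 0.24634217]), array([ 0.72647664, -0.24916885]), array([ 0.55806015, -0.28162497]), array([0.44566277, 0.20359629])] [ 0.58523952 -0.02021384]
0.5088436365903514 -2.91217148845381
0.17151534738764773 1.7611758729854268
0.4980691160035368 0.2276268528063874
0.1705397877933624 -1.3174442297306348
top screen_grip 0.62 2534 283 377 96 168
top stop_grip 0.62 996 157 182 127 204
top canister 0.63 2243 351 409 169 219
scene vent_box 0.75 25587 65 349 163 352
scene screen_grip 0.7 2757 86 196 176 255
scene stop_grip 0.86 1268 281 325 242 325
scene canister 0.79 2193 128 177 120 181
[ 0.4129584  -0.01254098  0.88770477]
```

View pics/topzoom.png

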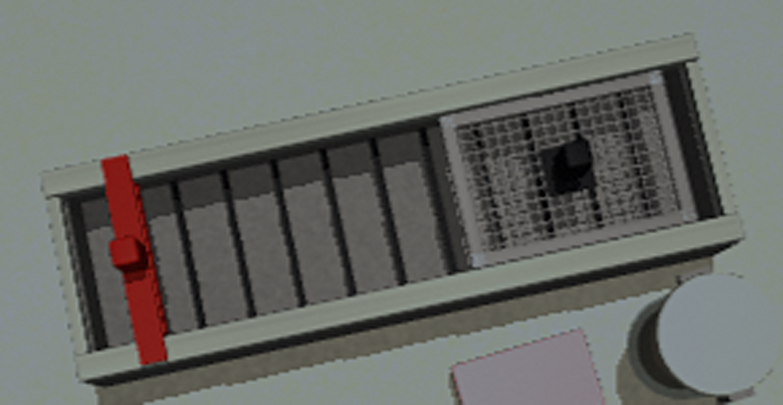

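Corners show clearly in the zoom, so I'll use them for the box yaw and the post tops.

Run:
```python
from h import *
f=lambda x,y,z:bp("top",(120+x/2.7,70+y/2.7),z)[:2]
C=[f(41,173,.078),f(694,34,.078),f(743,238,.078),f(79,380,.078)]
for i in range(4):
    d=C[(i+1)%4]-C[i];print(np.linalg.norm(d),np.arctan2(-d[0],d[1]))
print(C,np.mean(C,0))
print("screen post top",f(580,153,.116),"stop top",f(124,246,.116))
a=np.array([.621,-.1515]);b=np.array([.5455,.167]);print(np.arctan2(-(b-a)[0],(b-a)[1]))
# screen edge corners z .072
print(f(442,118,.072),f(475,266,.072))
```

```text
0.49866464161439455 -2.9095860348459235
0.15797873883858063 1.7896962806147967
0.49725341190767514 0.23125312666998413
0.15759187187670973 -1.3429723233271251
[array([0.60772307, 0.24046103]), array([ 0.72238145, -0.24484288]), array([ 0.56817257, -0.2791489 ]), array([0.45420335, 0.2048676 ])] [ 0.58812011 -0.01966579]
screen post top [ 0.61968806 -0.15287628] stop top [0.54722741 0.16729544]
0.2327525216968022
[ 0.65652978 -0.05757782] [ 0.54469868 -0.08345765]
```

```bash
python3 -m inch '[{"claw":0.085,"xyz":[0,0,0],"turn":-0.14},{"claw":0.085,"xyz":[0,0,0],"turn":-0.14},{"claw":0.085,"xyz":[0,0,0],"turn":-0.14},{"claw":0.085,"xyz":[0,0,0],"turn":-0.14},{"claw":0.085,"xyz":[0,0,0],"turn":0}]' 30
cat >> h.py <<'E'
from scipy.spatial.transform import Rotation as Ro
YAW=0.2315
BX=np.array([np.cos(YAW),np.sin(YAW),0]);BY=np.array([-np.sin(YAW),np.cos(YAW),0])
def rot(s): return Ro.from_quat(np.array(s["ee_rot"])[[1,2,3,0]]).as_matrix()
def to(X,yaw=YAW):
    s=state();M=rot(s);ty=M[:,1];h=np.arctan2(-ty[0],ty[1])
    print("t",round(s["clock"],2),"tcp",s["tcp_pos"].round(4),"shift tool",(M.T@(np.array(X)-s["tcp_pos"])).round(4),"turn",round(-(yaw-h),4),"tilt",M[:,2].round(3),"F box",np.round([s["force"]@BX,s["force"]@BY,s["force"][2]],2),"gap",round(s["finger_gap"],4))
E
python3 -c "
from h import *
to([.6205,-.152,.205])"
```

```text
clock: 1.9
tcp_pos: [0.2018, 0.5915, 0.2057]
ee_rot: [0.0, -0.125, 0.992, 0.0]
force: [-0.5, -0.4, 0.2]
finger_gap: 0.0848
t 1.9 tcp [0.2018 0.5915 0.2057] shift tool [-2.206e-01 -8.243e-01  7.000e-04] turn 0.0199 tilt [ 0.  0. -1.] F box [-0.53 -0.27  0.2 ] gap 0.0848
```

```bash
python3 -m inch '[{"claw":0.085,"xyz":[-0.0122,-0.0458,0],"turn":0.02},{"claw":0.085,"xyz":[-0.0122,-0.0458,0],"turn":0},{"claw":0.085,"xyz":[-0.0122,-0.0458,0],"turn":0},{"claw":0.085,"xyz":[-0.0122,-0.0458,0],"turn":0},{"claw":0.085,"xyz":[-0.0122,-0.0458,0],"turn":0},{"claw":0.085,"xyz":[-0.0122,-0.0458,0],"turn":0},{"claw":0.085,"xyz":[-0.0122,-0.0458,0],"turn":0},{"claw":0.085,"xyz":[-0.0122,-0.0458,0],"turn":0},{"claw":0.085,"xyz":[-0.0122,-0.0458,0],"turn":0},{"claw":0.085,"xyz":[-0.0122,-0.0458,0],"turn":0},{"claw":0.085,"xyz":[-0.0122,-0.0458,0],"turn":0},{"claw":0.085,"xyz":[-0.0122,-0.0458,0],"turn":0}]' 30
python3 -c "
from h import *
to([.6205,-.152,.205])"
```

```text
clock: 3.1
tcp_pos: [0.4648, 0.0703, 0.2059]
ee_rot: [0.003, -0.089, 0.996, 0.002]
force: [1.0, 0.9, 0.3]
finger_gap: 0.0848
t 3.1 tcp [0.4648 0.0703 0.2059] shift tool [-0.1138 -0.2463  0.0008] turn -0.0535 tilt [ 0.006  0.005 -1.   ] F box [1.15 0.66 0.28] gap 0.0848
```

```bash
python3 -m inch '[{"claw":0.085,"xyz":[-0.019,-0.041,0],"turn":-0.03},{"claw":0.085,"xyz":[-0.019,-0.041,0],"turn":-0.02},{"claw":0.085,"xyz":[-0.019,-0.041,0],"turn":0},{"claw":0.085,"xyz":[-0.019,-0.041,0],"turn":0},{"claw":0.085,"xyz":[-0.019,-0.041,0],"turn":0},{"claw":0.085,"xyz":[0,0,0],"turn":0},{"claw":0.085,"xyz":[0,0,0],"turn":0}]' 30
python3 - <<'E'
from h import *
to([.6205,-.152,.205])
im=cams.camera("wrist");cv2.imwrite("pics/w1.png",im[:,:,::-1])
for t in ["screen_grip","screen_edge"]:
  print(t,[(x["point"],round(x["conf"],2)) for x in tip_of("wrist",t)[:2]])
E
```

```text
clock: 3.8
tcp_pos: [0.6055, -0.1269, 0.2061]
ee_rot: [0.005, -0.094, 0.996, 0.001]
force: [-0.5, 0.5, 0.4]
finger_gap: 0.085
t 3.8 tcp [ 0.6055 -0.1269  0.2061] shift tool [-0.01   -0.0275  0.0012] turn -0.0436 tilt [ 0.009  0.004 -1.   ] F box [-0.34  0.59  0.35] gap 0.085
screen_grip [([0.6209, -0.1537, 0.0985], 0.83)]
screen_edge [([0.5999, -0.0665, 0.0716], 0.88)]
```

View pics/w1.png

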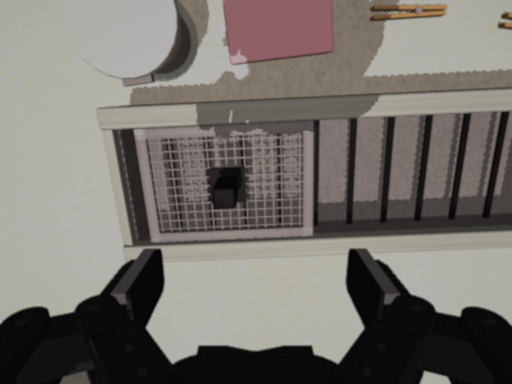

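The wrist view shows the black post at px (226,187), with the jaws straddling it in y. Rails are tilted about 0.04 rad, matching the yaw error. Network points agree to within 2 mm.

```bash
python3 -m inch '[{"claw":0.085,"xyz":[-0.010,-0.028,0],"turn":-0.044},{"claw":0.085,"xyz":[0,0,0.02],"turn":0},{"claw":0.085,"xyz":[0,0,0.02],"turn":0},{"claw":0.085,"xyz":[0,0,0],"turn":0}]' 30
python3 - <<'E'
from h import *
to([.6207,-.1525,.085])
E
```

```text
clock: 4.35
tcp_pos: [0.6198, -0.1471, 0.1676]
ee_rot: [0.005, -0.119, 0.993, 0.001]
force: [-0.0, -0.7, -0.2]
finger_gap: 0.0853
t 4.35 tcp [ 0.6198 -0.1471  0.1676] shift tool [ 0.0013 -0.0055  0.0826] turn 0.0071 tilt [ 0.011  0.003 -1.   ] F box [-0.17 -0.67 -0.16] gap 0.0853
```

```bash
python3 -m inch '[{"claw":0.085,"xyz":[0.0013,-0.0055,0.02],"turn":0.007},{"claw":0.085,"xyz":[0,0,0.025],"turn":0},{"claw":0.085,"xyz":[0,0,0.02],"turn":0},{"claw":0.085,"xyz":[0,0,0.012],"turn":0},{"claw":0.085,"xyz":[0,0,0],"turn":0},{"claw":0.085,"xyz":[0,0,0],"turn":0}]' 30
python3 - <<'E'
from h import *
to([.6207,-.1525,.085])
E
```

```text
clock: 4.95
tcp_pos: [0.6218, -0.1485, 0.095]
ee_rot: [0.008, -0.116, 0.993, 0.0]
force: [0.8, 0.1, -0.3]
finger_gap: 0.0851
t 4.95 tcp [ 0.6218 -0.1485  0.095 ] shift tool [ 0.0022 -0.0036  0.0099] turn 0.0016 tilt [ 0.016  0.002 -1.   ] F box [ 0.78 -0.09 -0.26] gap 0.0851
```

```bash
python3 -m inch '[{"claw":0.085,"xyz":[0.002,-0.0036,0.009],"turn":0},{"claw":0.085,"xyz":[0,0,0],"turn":0},{"claw":0.085,"xyz":[0,0,0],"turn":0}]' 30
python3 - <<'E'
from h import *
to([.6207,-.1525,.085])
im=cams.camera("wrist");cv2.imwrite("pics/w2.png",im[:,:,::-1])
E
```

```text
clock: 5.25
tcp_pos: [0.622, -0.153, 0.0878]
ee_rot: [0.009, -0.116, 0.993, -0.001]
force: [0.0, 0.4, -0.3]
finger_gap: 0.085
t 5.25 tcp [ 0.622  -0.153   0.0878] shift tool [0.0012 0.0008 0.0028] turn 0.0018 tilt [ 0.019  0.001 -1.   ] F box [ 0.11  0.36 -0.26] gap 0.085
```

View pics/w2.png

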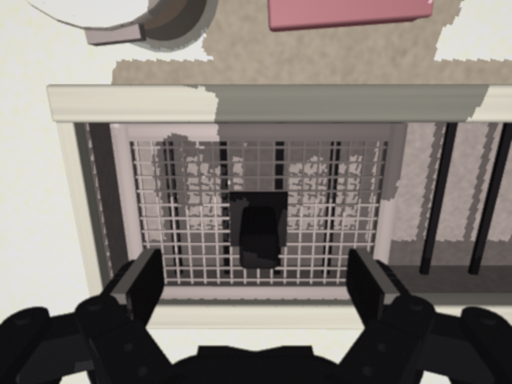

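The post at px (259,230) is midway between the pads, so I'll close.

```bash
python3 -m inch '[{"claw":0.015,"xyz":[0,0,0],"turn":0},{"claw":0.015,"xyz":[0,0,0],"turn":0},{"claw":0.015,"xyz":[0,0,0],"turn":0},{"claw":0.015,"xyz":[0,0,0],"turn":0},{"claw":0.015,"xyz":[0,0,0],"turn":0},{"claw":0.015,"xyz":[0,0,0],"turn":0},{"claw":0.015,"xyz":[0,0,0],"turn":0},{"claw":0.015,"xyz":[0,0,0],"turn":0}]' 40
python3 - <<'E'
from h import *
to([.6207,-.1525,.085])
E
```

```text
clock: 6.1
tcp_pos: [0.6222, -0.1531, 0.0887]
ee_rot: [0.01, -0.116, 0.993, -0.001]
force: [-0.8, 0.4, 0.7]
finger_gap: 0.0173
t 6.1 tcp [ 0.6222 -0.1531  0.0887] shift tool [0.0014 0.0009 0.0036] turn 0.0016 tilt [ 0.02   0.001 -1.   ] F box [-0.65  0.53  0.66] gap 0.0173
```

```bash
python3 -m inch '[{"claw":0.012,"xyz":[0,0,0],"turn":0},{"claw":0.012,"xyz":[0,0.001,0],"turn":0}]' 40
python3 - <<'E'
from h import *
to([.6207,-.1525,.085])
im=cams.camera("wrist");cv2.imwrite("pics/w3.png",im[:,:,::-1])
E
```

```text
clock: 6.3
tcp_pos: [0.622, -0.1524, 0.0887]
ee_rot: [0.01, -0.116, 0.993, -0.001]
force: [-0.0, -2.3, 1.4]
finger_gap: 0.0176
t 6.3 tcp [ 0.622  -0.1524  0.0887] shift tool [0.0014 0.0002 0.0036] turn 0.0015 tilt [ 0.02  0.   -1.  ] F box [-0.56 -2.27  1.45] gap 0.0176
```

View pics/w3.png

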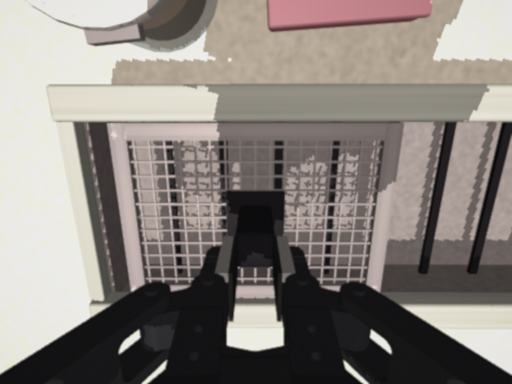

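Gripped. The force along the rails reads −2.3 N, which is the free drag. Nothing binds before 50 mm, so I'll slide a first ~40 mm.

```bash
cat >> h.py <<'E'
S0=BY@np.array([.6222,-.1531,0]); X0=BX@np.array([.6222,-.1531,0])
def rep():
    s=state();p=s["tcp_pos"];M=rot(s);h=np.arctan2(-M[0,1],M[1,1])
    print("t %.2f travel %.1f mm lat %.1f z %.1f  F box x %.1f y %.1f z %.1f gap %.4f yawerr %.4f"%(s["clock"],1e3*(BY@p-S0),1e3*(BX@p-X0),1e3*p[2],s["force"]@BX,s["force"]@BY,s["force"][2],s["finger_gap"],h-YAW))
E
python3 -m inch '[{"claw":0.012,"xyz":[0,0.005,0],"turn":0},{"claw":0.012,"xyz":[0,0.005,0],"turn":0},{"claw":0.012,"xyz":[0,0.005,0],"turn":0},{"claw":0.012,"xyz":[0,0.005,0],"turn":0}]' 40 >/dev/null; python3 -c "from h import *;rep()"
python3 -m inch '[{"claw":0.012,"xyz":[0,0.005,0],"turn":0},{"claw":0.012,"xyz":[0,0.005,0],"turn":0},{"claw":0.012,"xyz":[0,0.005,0],"turn":0},{"claw":0.012,"xyz":[0,0.005,0],"turn":0}]' 40 >/dev/null; python3 -c "from h import *;rep()"
```

```text
t 6.75 travel 21.7 mm lat -0.1 z 88.6  F box x -0.9 y -2.5 z 1.4 gap 0.0175 yawerr 0.0011
t 7.15 travel 44.0 mm lat -0.1 z 88.7  F box x -0.3 y -2.5 z 1.6 gap 0.0174 yawerr 0.0016
```

Free sliding reads −2.5 N. Now 6 mm steps, with a guard that stops the chain if the rail force rises.

```bash
cat > g.py <<'E'
import sys
from h import *
rep(); sys.exit(1 if state()["force"]@BY<-5.0 else 0)
E
A() { python3 g.py; }
python3 -m inch '[{"claw":0.012,"xyz":[0,0.003,0],"turn":0},{"claw":0.012,"xyz":[0,0.003,0],"turn":0}]' >/dev/null && A && python3 -m inch '[{"claw":0.012,"xyz":[0,0.003,0],"turn":0},{"claw":0.012,"xyz":[0,0.003,0],"turn":0}]' >/dev/null && A && python3 -m inch '[{"claw":0.012,"xyz":[0,0.003,0],"turn":0},{"claw":0.012,"xyz":[0,0.003,0],"turn":0}]' >/dev/null && A && python3 -m inch '[{"claw":0.012,"xyz":[0,0.003,0],"turn":0},{"claw":0.012,"xyz":[0,0.003,0],"turn":0}]' >/dev/null && A
```

```text
t 7.35 travel 50.9 mm lat -0.1 z 88.7  F box x -1.4 y -3.2 z 1.5 gap 0.0176 yawerr 0.0019
t 7.55 travel 57.3 mm lat -0.1 z 88.7  F box x 0.4 y -2.1 z 1.3 gap 0.0174 yawerr 0.0019
t 7.75 travel 63.7 mm lat -0.1 z 88.6  F box x -2.0 y -1.7 z 2.4 gap 0.0177 yawerr 0.0018
t 7.95 travel 70.2 mm lat -0.1 z 88.6  F box x -2.0 y -2.2 z 1.8 gap 0.0178 yawerr 0.0016
```

```bash
A() { python3 g.py; }
python3 -m inch '[{"claw":0.012,"xyz":[0,0.003,0],"turn":0},{"claw":0.012,"xyz":[0,0.003,0],"turn":0}]' >/dev/null && A && python3 -m inch '[{"claw":0.012,"xyz":[0,0.003,0],"turn":0},{"claw":0.012,"xyz":[0,0.003,0],"turn":0}]' >/dev/null && A && python3 -m inch '[{"claw":0.012,"xyz":[0,0.003,0],"turn":0},{"claw":0.012,"xyz":[0,0.003,0],"turn":0}]' >/dev/null && A && python3 -m inch '[{"claw":0.012,"xyz":[0,0.003,0],"turn":0},{"claw":0.012,"xyz":[0,0.003,0],"turn":0}]' >/dev/null && A
```

```text
t 8.15 travel 76.7 mm lat -0.2 z 88.6  F box x -2.0 y -2.0 z 2.8 gap 0.0175 yawerr 0.0016
t 8.35 travel 83.2 mm lat -0.2 z 88.6  F box x -0.9 y -2.6 z 2.7 gap 0.0176 yawerr 0.0016
t 8.55 travel 89.8 mm lat -0.2 z 88.6  F box x -0.9 y -2.1 z 2.5 gap 0.0174 yawerr 0.0016
t 8.75 travel 96.3 mm lat -0.2 z 88.6  F box x -1.3 y -3.2 z 3.0 gap 0.0174 yawerr 0.0016
```

```bash
A() { python3 g.py; }
python3 -m inch '[{"claw":0.012,"xyz":[0,0.003,0],"turn":0},{"claw":0.012,"xyz":[0,0.002,0],"turn":0}]' >/dev/null && A && python3 -m inch '[{"claw":0.012,"xyz":[0,0.002,0],"turn":0},{"claw":0.012,"xyz":[0,0.002,0],"turn":0}]' >/dev/null && A && python3 -m inch '[{"claw":0.012,"xyz":[0,0.002,0],"turn":0},{"claw":0.012,"xyz":[0,0.002,0],"turn":0}]' >/dev/null && A && python3 -m inch '[{"claw":0.012,"xyz":[0,0.003,0],"turn":0},{"claw":0.012,"xyz":[0,0.003,0],"turn":0}]' >/dev/null && A
```

```text
t 8.95 travel 101.9 mm lat -0.2 z 88.6  F box x -2.0 y -2.0 z 3.2 gap 0.0171 yawerr 0.0017
t 9.15 travel 106.3 mm lat -0.2 z 88.6  F box x -2.3 y -1.3 z 2.8 gap 0.0176 yawerr 0.0018
t 9.35 travel 110.6 mm lat -0.2 z 88.6  F box x -0.9 y -1.7 z 2.9 gap 0.0176 yawerr 0.0017
t 9.55 travel 117.0 mm lat -0.2 z 88.6  F box x -2.4 y -2.6 z 3.2 gap 0.0175 yawerr 0.0015
```

```bash
A() { python3 g.py; }
python3 -m inch '[{"claw":0.012,"xyz":[0,0.003,0],"turn":0},{"claw":0.012,"xyz":[0,0.002,0],"turn":0}]' >/dev/null && A && python3 -m inch '[{"claw":0.012,"xyz":[0,0.002,0],"turn":0},{"claw":0.012,"xyz":[0,0.002,0],"turn":0}]' >/dev/null && A && python3 -m inch '[{"claw":0.012,"xyz":[0,0.002,0],"turn":0},{"claw":0.012,"xyz":[0,0.002,0],"turn":0}]' >/dev/null && A && python3 -m inch '[{"claw":0.012,"xyz":[0,0.003,0],"turn":0},{"claw":0.012,"xyz":[0,0.002,0],"turn":0}]' >/dev/null && A && python3 -m inch '[{"claw":0.012,"xyz":[0,0.003,0],"turn":0},{"claw":0.012,"xyz":[0,0.002,0],"turn":0}]' >/dev/null && A
```

```text
t 9.75 travel 122.6 mm lat -0.2 z 88.6  F box x -1.1 y -2.0 z 3.3 gap 0.0173 yawerr 0.0016
t 9.95 travel 127.0 mm lat -0.3 z 88.6  F box x -1.6 y -2.2 z 4.9 gap 0.0173 yawerr 0.0017
t 10.15 travel 131.3 mm lat -0.2 z 88.6  F box x -1.7 y -2.9 z 3.3 gap 0.0175 yawerr 0.0017
t 10.35 travel 136.6 mm lat -0.3 z 88.6  F box x -1.7 y -4.4 z 3.3 gap 0.0173 yawerr 0.0017
t 10.55 travel 140.9 mm lat -0.2 z 88.6  F box x -3.4 y -9.7 z 2.7 gap 0.0176 yawerr 0.0019
```

```bash
for i in 1 2 3; do python3 -m inch '[{"claw":0.012,"xyz":[0,0,0],"turn":0}]' >/dev/null; python3 -c "from h import *;rep()"; done
```

```text
t 10.65 travel 140.7 mm lat -0.3 z 88.6  F box x -2.2 y -5.5 z 2.5 gap 0.0176 yawerr 0.0021
t 10.75 travel 140.4 mm lat -0.3 z 88.6  F box x -1.7 y -6.0 z 2.7 gap 0.0175 yawerr 0.0022
t 10.85 travel 140.2 mm lat -0.3 z 88.6  F box x -1.8 y -5.0 z 3.3 gap 0.0175 yawerr 0.0023
```

A clear bind: about 7 N extra at 140.9 mm and about 2 N extra at 136.6 mm. That puts the onset near 135.7 mm of travel, so I'll draw back to about 125.5 mm.

```bash
python3 -m inch '[{"claw":0.012,"xyz":[0,-0.004,0],"turn":0},{"claw":0.012,"xyz":[0,-0.004,0],"turn":0},{"claw":0.012,"xyz":[0,-0.003,0],"turn":0},{"claw":0.012,"xyz":[0,0,0],"turn":0}]' >/dev/null; python3 -c "from h import *;rep()"
```

```text
t 11.25 travel 129.4 mm lat -0.3 z 88.6  F box x -0.9 y -1.1 z 4.0 gap 0.0177 yawerr 0.0021
```

```bash
python3 -m inch '[{"claw":0.012,"xyz":[0,-0.0035,0],"turn":0},{"claw":0.012,"xyz":[0,0,0],"turn":0}]' >/dev/null; python3 -c "from h import *;rep()";python3 -m inch '[{"claw":0.012,"xyz":[0,0,0],"turn":0}]' >/dev/null; python3 -c "from h import *;rep()"
```

```text
t 11.45 travel 125.6 mm lat -0.2 z 88.6  F box x -1.9 y -2.3 z 3.9 gap 0.0173 yawerr 0.0021
t 11.55 travel 125.6 mm lat -0.3 z 88.6  F box x -0.0 y 2.3 z 5.0 gap 0.0174 yawerr 0.0020
```

```bash
python3 -m inch '[{"claw":0.06,"xyz":[0,0,0],"turn":0},{"claw":0.06,"xyz":[0,0,0],"turn":0},{"claw":0.06,"xyz":[0,0,0],"turn":0},{"claw":0.06,"xyz":[0,0,0],"turn":0},{"claw":0.06,"xyz":[0,0,-0.03],"turn":0},{"claw":0.085,"xyz":[0,0,-0.04],"turn":0},{"claw":0.085,"xyz":[0,0,-0.03],"turn":0},{"claw":0.085,"xyz":[0,0,0],"turn":0}]'
python3 - <<'E'
from h import *
rep()
for n in ["top","scene"]:
  im=cams.camera(n);cv2.imwrite(f"pics/{n}4.png",im[:,:,::-1])
  for t in ["screen_grip","screen_edge","stop_grip","stop_face"]:
    print(n,t,[(x["point"],round(x["conf"],2)) for x in tip_of(n,t)[:2]])
E
```

```text
clock: 12.35
tcp_pos: [0.5901, -0.0303, 0.1904]
ee_rot: [0.008, -0.117, 0.993, -0.002]
force: [0.1, 0.2, 0.1]
finger_gap: 0.0848
t 12.35 travel 126.8 mm lat -3.0 z 190.4  F box x 0.1 y 0.2 z 0.1 gap 0.0848 yawerr 0.0023
top screen_grip []
top screen_edge [([0.5661, 0.0493, 0.073], 0.69)]
top stop_grip []
top stop_face [([0.4932, -0.2567, 0.0003], 0.54)]
scene screen_grip [([0.5927, -0.0324, 0.0995], 0.92)]
scene screen_edge [([0.5721, 0.0488, 0.0737], 0.93)]
scene stop_grip [([0.5424, 0.1695, 0.1], 0.71)]
scene stop_face [([0.5461, 0.1557, 0.0638], 0.64)]
```

The release checks out: the scene camera puts the post at (0.593, −0.032) against (0.593, −0.031) predicted. Now over to the stop.

```bash
python3 -m inch '[{"claw":0.085,"xyz":[0,0.04,0],"turn":0},{"claw":0.085,"xyz":[0,0.045,0],"turn":0},{"claw":0.085,"xyz":[0,0.045,0],"turn":0},{"claw":0.085,"xyz":[0,0.04,0],"turn":0},{"claw":0.085,"xyz":[0,0.02,0],"turn":0},{"claw":0.085,"xyz":[0,0,0],"turn":0},{"claw":0.085,"xyz":[0,0,0],"turn":0}]'
python3 - <<'E'
from h import *
to([.546,.167,.092])
im=cams.camera("wrist");cv2.imwrite("pics/w5.png",im[:,:,::-1])
for t in ["stop_grip","stop_face"]:
    print(t,[(x["point"],round(x["conf"],2)) for x in tip_of("wrist",t)[:2]])
E
```

```text
clock: 13.55
tcp_pos: [0.5427, 0.1603, 0.1834]
ee_rot: [0.005, -0.116, 0.993, -0.001]
force: [0.6, -0.9, -0.1]
finger_gap: 0.0854
t 13.55 tcp [0.5427 0.1603 0.1834] shift tool [-0.0039  0.0061  0.0914] turn 0.0002 tilt [ 0.009 -0.002 -1.   ] F box [ 0.34 -0.96 -0.13] gap 0.0854
stop_grip [([0.5458, 0.1717, 0.0984], 0.9)]
stop_face [([0.5492, 0.1563, 0.0657], 0.75)]
```

View pics/w5.png

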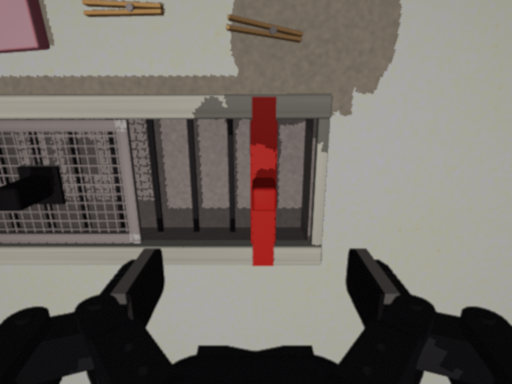

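The stop post is at px (264,195), midway between the jaws to within ~6 mm. The shift agrees with the networks.

```bash
python3 -m inch '[{"claw":0.085,"xyz":[-0.004,0.007,0.02],"turn":0},{"claw":0.085,"xyz":[0,0,0.025],"turn":0},{"claw":0.085,"xyz":[0,0,0.015],"turn":0},{"claw":0.085,"xyz":[0,0,0.01],"turn":0},{"claw":0.085,"xyz":[0,0,0],"turn":0},{"claw":0.085,"xyz":[0,0,0],"turn":0}]' 40 >/dev/null
python3 - <<'E'
from h import *
to([.5455,.168,.092]);rep()
E
```

```text
t 14.3 tcp [0.5492 0.1619 0.1122] shift tool [0.0025 0.0068 0.0201] turn -0.0089 tilt [ 0.012 -0.002 -1.   ] F box [-0.6   0.06  1.05] gap 0.0848
t 14.30 travel 323.4 mm lat 1.2 z 112.2  F box x -0.6 y 0.1 z 1.0 gap 0.0848 yawerr -0.0089
```

```bash
python3 -m inch '[{"claw":0.085,"xyz":[0.002,0.0065,0],"turn":-0.009},{"claw":0.085,"xyz":[0,0,0],"turn":0},{"claw":0.085,"xyz":[0,0,0.010],"turn":0},{"claw":0.085,"xyz":[0,0,0.008],"turn":0},{"claw":0.085,"xyz":[0,0,0],"turn":0}]' 40 >/dev/null
python3 - <<'E'
from h import *
to([.5455,.168,.092]);rep()
im=cams.camera("wrist");cv2.imwrite("pics/w6.png",im[:,:,::-1])
E
```

```text
t 14.8 tcp [0.5471 0.1685 0.095 ] shift tool [ 0.0017 -0.0001  0.003 ] turn 0.0008 tilt [ 0.016 -0.001 -1.   ] F box [-0.4   0.57 -0.08] gap 0.0853
t 14.80 travel 330.2 mm lat 0.7 z 95.0  F box x -0.4 y 0.6 z -0.1 gap 0.0853 yawerr 0.0008
```

View pics/w6.png

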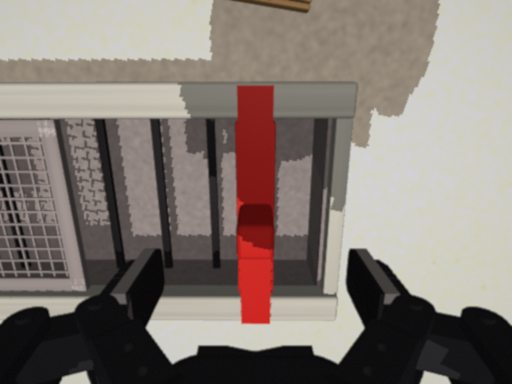

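Centred. I'll lower 3 mm more and close.

```bash
python3 -m inch '[{"claw":0.085,"xyz":[0,0,0.0035],"turn":0},{"claw":0.012,"xyz":[0,0,0],"turn":0},{"claw":0.012,"xyz":[0,0,0],"turn":0},{"claw":0.012,"xyz":[0,0,0],"turn":0},{"claw":0.012,"xyz":[0,0,0],"turn":0},{"claw":0.012,"xyz":[0,0,0],"turn":0},{"claw":0.012,"xyz":[0,0,0],"turn":0},{"claw":0.012,"xyz":[0,0,0],"turn":0},{"claw":0.012,"xyz":[0,0,0],"turn":0},{"claw":0.012,"xyz":[0,0,0],"turn":0}]' 40 >/dev/null
python3 -c "from h import *;rep()"
```

```text
t 15.85 travel 330.1 mm lat 1.3 z 92.1  F box x 0.6 y -1.1 z -0.6 gap 0.0119 yawerr 0.0006
```

The gap of 0.0119 is smaller than the 0.0175 on the screen post. I'll look before moving.

Run:
```python
from h import *
rep();print(state()["tcp_pos"])
im=cams.camera("wrist");cv2.imwrite("pics/w7.png",im[:,:,::-1])
im=cams.camera("scene");cv2.imwrite("pics/s7.png",cv2.resize(im[200:350,200:400],None,fx=4,fy=4)[:,:,::-1])
```

```text
t 15.85 travel 330.1 mm lat 1.3 z 92.1  F box x 0.6 y -1.1 z -0.6 gap 0.0119 yawerr 0.0006
[0.54770148 0.16844735 0.09206221]
```

View pics/w7.png

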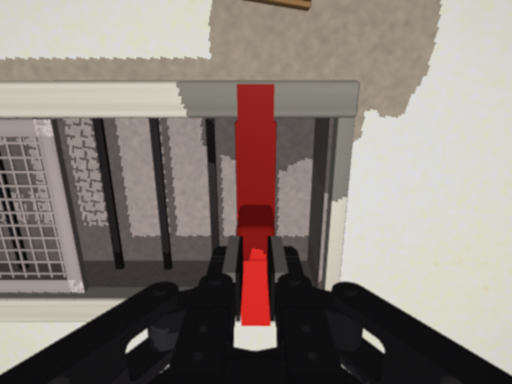

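View pics/s7.png

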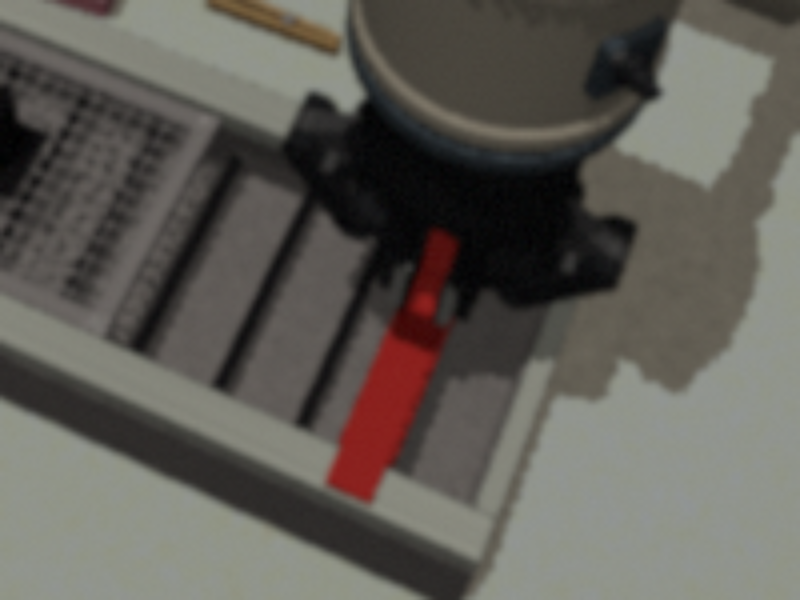

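Run:
```python
from h import *
c=cams.calibration("wrist");K=np.array(c["K"]);H=np.array(c["hand_eye"])
s=state();M=rot(s);T=np.eye(4);T[:3,:3]=M;T[:3,3]=s["tcp_pos"]
W=np.linalg.inv(T@H)
def pr(X):
    p=K@(W@np.append(X,1))[:3];return (p[:2]/p[2]).round(0)
P=.570*BX+.0373*BY
P=s["tcp_pos"]*[1,1,0]
for z in(.0825,.116):
  print(z,[pr(P+a*.01*BX+b*.01*BY+[0,0,z]).tolist() for a in(-1,1) for b in(-1,1)])
print("tcp",pr(s["tcp_pos"]))
print(rot(s).round(3))
im=cams.camera("wrist");cv2.imwrite("pics/w8.png",cv2.resize(im[190:340,180:340],None,fx=4,fy=4,interpolation=cv2.INTER_CUBIC)[:,:,::-1])
```

```text
0.0825 [[237.0, 210.0], [270.0, 210.0], [237.0, 240.0], [270.0, 240.0]]
0.116 [[233.0, 233.0], [273.0, 234.0], [234.0, 269.0], [272.0, 269.0]]
tcp [253. 232.]
[[-0.973 -0.23   0.017]
 [-0.23   0.973 -0.001]
 [-0.016 -0.005 -1.   ]]
```

View pics/w8.png

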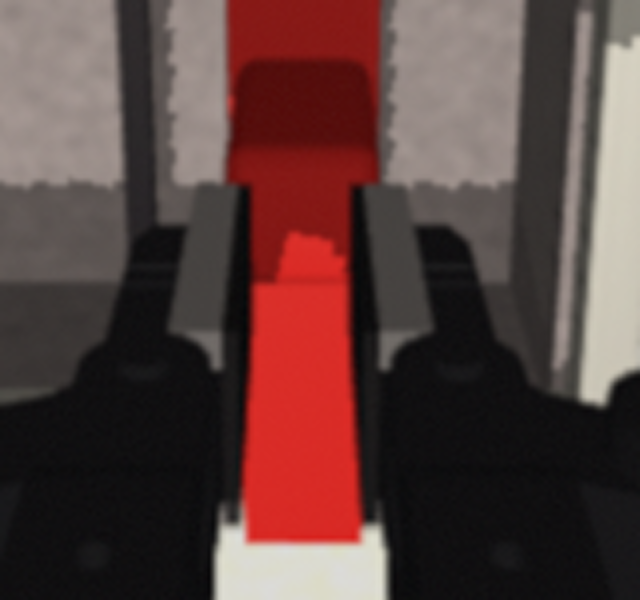

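Pads sit on both sides of the post, but the post is about 4 mm nearer the robot than the TCP. A small test slide will show whether it follows.

```bash
python3 -m inch '[{"claw":0.012,"xyz":[0.002,-0.003,0],"turn":0},{"claw":0.012,"xyz":[0,-0.004,0],"turn":0},{"claw":0.012,"xyz":[0,-0.004,0],"turn":0},{"claw":0.012,"xyz":[0,-0.004,0],"turn":0}]' 40 >/dev/null
python3 - <<'E'
from h import *
rep()
im=cams.camera("wrist");cv2.imwrite("pics/w9.png",im[:,:,::-1])
im=cams.camera("scene");cv2.imwrite("pics/s9.png",cv2.resize(im[200:350,200:400],None,fx=4,fy=4)[:,:,::-1])
E
```

```text
t 16.40 travel 314.2 mm lat -1.0 z 92.1  F box x 1.1 y -1.6 z 0.1 gap 0.0120 yawerr 0.0011
```

View pics/w9.png

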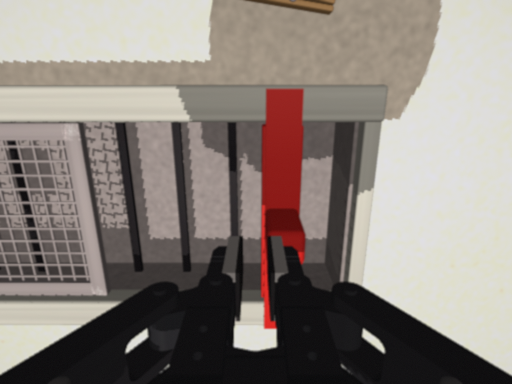

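View pics/s9.png

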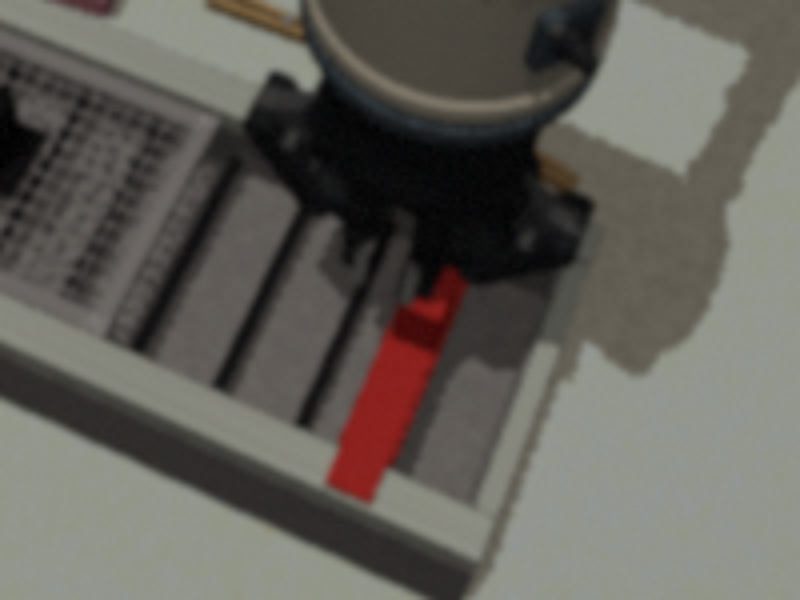

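The test slide shows the stop did not follow; the fingers passed over its post. I'll check how high the pads really sit.

Run:
```python
from h import *
c=cams.calibration("wrist");K=np.array(c["K"]);H=np.array(c["hand_eye"]);W=np.linalg.inv(H)
def pr(X):
    p=K@(W@np.append(X,1))[:3];return (p[:2]/p[2]).round(0).tolist()
print(H.round(3))
for z in(0,-.01,-.02,-.03,-.04):
  print(z,[pr([a*.011,b,z]) for a in(1,-1) for b in(-.006,-.012)])
s=state();M=rot(s);T=np.eye(4);T[:3,:3]=M;T[:3,3]=s["tcp_pos"]
W2=np.linalg.inv(T@H)
def pw(X):
    p=K@(W2@np.append(X,1))[:3];return (p[:2]/p[2]).round(0).tolist()
P=.570*BX+.0373*BY
for z in(.0825,.1,.116):
  print(z,[pw(P+a*.01*BX+b*.01*BY+[0,0,z]) for a in(-1,1) for b in(-1,1)])
im=cams.camera("wrist");cv2.imwrite("pics/w10.png",cv2.resize(im[190:340,180:340],None,fx=4,fy=4,interpolation=cv2.INTER_CUBIC)[:,:,::-1])
```

```text
[[ 0.    -0.956 -0.292  0.075]
 [ 1.     0.     0.     0.001]
 [-0.    -0.292  0.956 -0.169]
 [ 0.     0.     0.     1.   ]]
0 [[243.0, 214.0], [232.0, 214.0], [243.0, 249.0], [233.0, 249.0]]
-0.01 [[242.0, 220.0], [231.0, 220.0], [243.0, 257.0], [232.0, 257.0]]
-0.02 [[242.0, 228.0], [230.0, 228.0], [242.0, 266.0], [231.0, 266.0]]
-0.03 [[241.0, 236.0], [228.0, 236.0], [241.0, 276.0], [229.0, 276.0]]
-0.04 [[240.0, 245.0], [226.0, 245.0], [240.0, 288.0], [228.0, 288.0]]
0.0825 [[262.0, 210.0], [295.0, 210.0], [262.0, 240.0], [294.0, 241.0]]
0.1 [[263.0, 222.0], [299.0, 222.0], [262.0, 254.0], [298.0, 254.0]]
0.116 [[263.0, 234.0], [303.0, 234.0], [263.0, 269.0], [301.0, 270.0]]
```

View pics/w10.png

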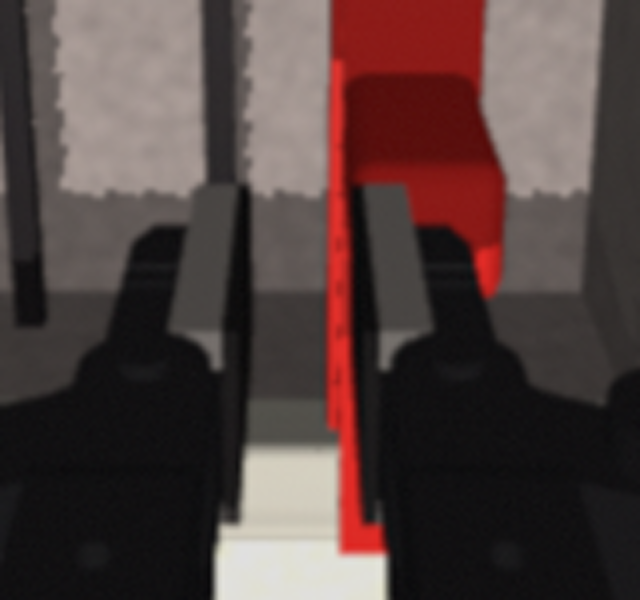

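The pad projection puts the tips about 25 mm above the reported TCP, so the stop needs a grasp ~20 mm lower. (The screen post was held only by its top few mm, but the scene camera confirmed it followed.) I'll lift, go back, open and descend lower, watching the vertical force.

```bash
python3 -m inch '[{"claw":0.012,"xyz":[0,0,-0.015],"turn":0},{"claw":0.012,"xyz":[0,0,-0.01],"turn":0},{"claw":0.085,"xyz":[0,0.008,0],"turn":0},{"claw":0.085,"xyz":[0,0.008,0],"turn":0},{"claw":0.085,"xyz":[0,0,0],"turn":0},{"claw":0.085,"xyz":[0,0,0],"turn":0},{"claw":0.085,"xyz":[0,0,0],"turn":0},{"claw":0.085,"xyz":[0,0,0],"turn":0},{"claw":0.085,"xyz":[0,0,0],"turn":0}]' >/dev/null
python3 -c "
from h import *
rep()
T=S0+.3304
to(BX*.569+BY*T+np.array([0,0,.072]))"
```

```text
t 17.45 travel 332.5 mm lat -2.3 z 116.0  F box x -0.4 y 0.3 z 1.2 gap 0.0849 yawerr 0.0013
t 17.45 tcp [0.5437 0.17   0.116 ] shift tool [-0.0002 -0.0019  0.0441] turn 0.0013 tilt [ 0.015 -0.001 -1.   ] F box [-0.45  0.27  1.17] gap 0.0849
```

```bash
python3 -m inch '[{"claw":0.085,"xyz":[0,-0.002,0.015],"turn":0},{"claw":0.085,"xyz":[0,0,0.01],"turn":0},{"claw":0.085,"xyz":[0,0,0.008],"turn":0},{"claw":0.085,"xyz":[0,0,0],"turn":0},{"claw":0.085,"xyz":[0,0,0],"turn":0}]' >/dev/null
python3 -c "
from h import *
rep()
T=S0+.3304
to(BX*.569+BY*T+np.array([0,0,.072]))"
```

```text
t 17.95 travel 329.9 mm lat -1.6 z 81.7  F box x -0.8 y 0.8 z 0.4 gap 0.0850 yawerr 0.0005
t 17.95 tcp [0.545  0.1677 0.0817] shift tool [0.0001 0.0005 0.0097] turn 0.0005 tilt [ 0.015 -0.001 -1.   ] F box [-0.84  0.79  0.44] gap 0.085
```

```bash
python3 -m inch '[{"claw":0.085,"xyz":[0,0,0.005],"turn":0},{"claw":0.085,"xyz":[0,0,0.004],"turn":0},{"claw":0.085,"xyz":[0,0,0],"turn":0}]' >/dev/null
python3 - <<'E'
from h import *
rep()
im=cams.camera("wrist");cv2.imwrite("pics/w11.png",im[:,:,::-1])
im=cams.camera("scene");cv2.imwrite("pics/s11.png",cv2.resize(im[200:350,200:400],None,fx=4,fy=4)[:,:,::-1])
E
```

```text
t 18.25 travel 330.0 mm lat -0.9 z 72.7  F box x -0.2 y 0.7 z 0.9 gap 0.0846 yawerr 0.0005
```

View pics/w11.png

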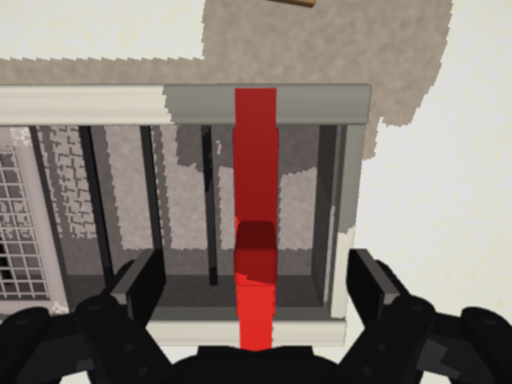

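View pics/s11.png

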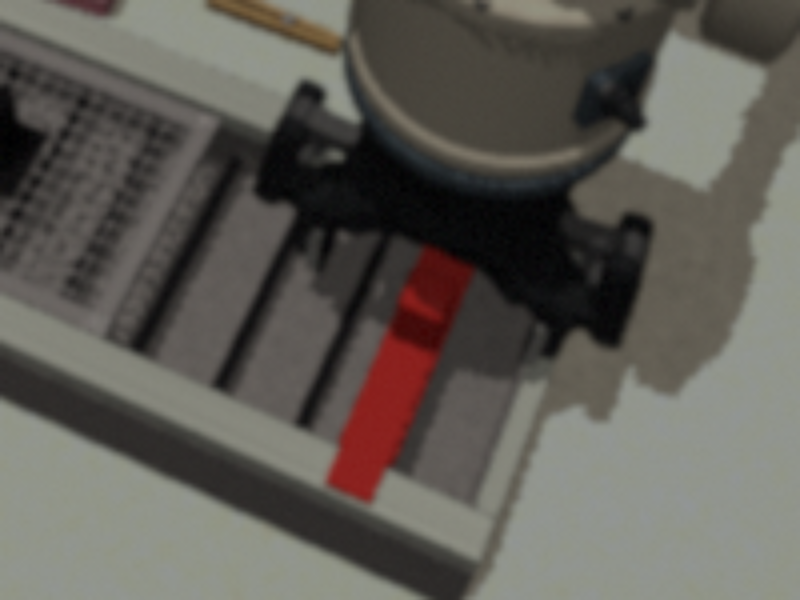

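Run:
```python
from h import *
p=state()["tcp_pos"]
for dx in(-.011,0.011):
 for z in(.073,.085,.1,.115,.13):
  print(dx,z,[((proj("scene",[*(p+b*.045*BY+dx*BX)[:2],z])-[200,200])*4).round().tolist() for b in(-1,1)])
for z in(.0825,.116): print([((proj("scene",(BX*.570+BY*.038+a*.01*BX+b*.01*BY+[0,0,z]))-[200,200])*4).round().tolist() for a in(-1,1) for b in (-1,1)])
```

```text
-0.011 0.073 [[325.0, 271.0], [521.0, 356.0]]
-0.011 0.085 [[326.0, 259.0], [526.0, 345.0]]
-0.011 0.1 [[329.0, 244.0], [532.0, 331.0]]
-0.011 0.115 [[331.0, 228.0], [538.0, 316.0]]
-0.011 0.13 [[333.0, 212.0], [545.0, 301.0]]
0.011 0.073 [[304.0, 314.0], [504.0, 402.0]]
0.011 0.085 [[306.0, 302.0], [508.0, 391.0]]
0.011 0.1 [[308.0, 288.0], [514.0, 378.0]]
0.011 0.115 [[310.0, 273.0], [520.0, 364.0]]
0.011 0.13 [[312.0, 257.0], [526.0, 349.0]]
[[400.0, 297.0], [445.0, 316.0], [383.0, 337.0], [427.0, 357.0]]
[[409.0, 263.0], [455.0, 283.0], [390.0, 305.0], [437.0, 325.0]]
```

Open tips are at about z ≈ 0.12, so shut tips would be at ≈ 0.105. I'll go 6 mm lower, then close.

```bash
python3 -m inch '[{"claw":0.085,"xyz":[0,0,0.006],"turn":0},{"claw":0.03,"xyz":[0,0,0],"turn":0},{"claw":0.03,"xyz":[0,0,0],"turn":0},{"claw":0.03,"xyz":[0,0,0],"turn":0},{"claw":0.03,"xyz":[0,0,0],"turn":0},{"claw":0.03,"xyz":[0,0,0],"turn":0},{"claw":0.03,"xyz":[0,0,0],"turn":0}]' >/dev/null; python3 -c "from h import *;rep()"
python3 -m inch '[{"claw":0.012,"xyz":[0,0,0],"turn":0},{"claw":0.012,"xyz":[0,0,0],"turn":0},{"claw":0.012,"xyz":[0,0,0],"turn":0},{"claw":0.012,"xyz":[0,0,0],"turn":0}]' 30 >/dev/null
python3 - <<'E'
from h import *
rep()
im=cams.camera("wrist");cv2.imwrite("pics/w12.png",im[:,:,::-1])
E
```

```text
t 19.05 travel 330.0 mm lat -0.4 z 67.0  F box x -0.2 y 0.5 z -1.0 gap 0.0300 yawerr 0.0005
t 19.45 travel 329.9 mm lat -0.3 z 67.2  F box x 0.2 y -0.1 z -0.4 gap 0.0192 yawerr 0.0006
```

View pics/w12.png

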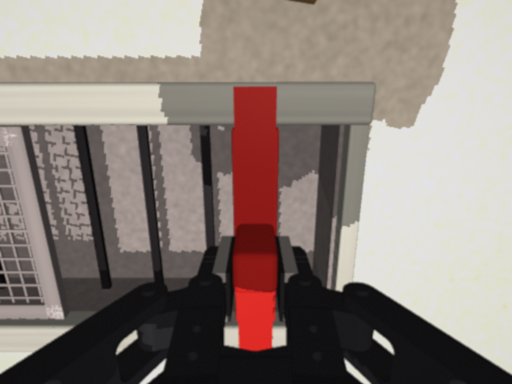

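Gap is 19 mm and the pads flank the post, so it is held. Contact is expected near travel 222.6 mm. First I'll slide coarsely to about 235 mm.

```bash
python3 -m inch '[{"claw":0.012,"xyz":[0,-0.005,0],"turn":0},{"claw":0.012,"xyz":[0,-0.005,0],"turn":0},{"claw":0.012,"xyz":[0,-0.005,0],"turn":0},{"claw":0.012,"xyz":[0,-0.005,0],"turn":0}]' >/dev/null; python3 -c "from h import *;rep()"; python3 -m inch '[{"claw":0.012,"xyz":[0,-0.006,0],"turn":0},{"claw":0.012,"xyz":[0,-0.006,0],"turn":0},{"claw":0.012,"xyz":[0,-0.006,0],"turn":0},{"claw":0.012,"xyz":[0,-0.006,0],"turn":0},{"claw":0.012,"xyz":[0,-0.006,0],"turn":0},{"claw":0.012,"xyz":[0,-0.006,0],"turn":0}]' >/dev/null; python3 -c "from h import *;rep()"
```

```text
t 19.90 travel 309.1 mm lat -0.3 z 67.2  F box x -0.3 y 1.6 z -0.6 gap 0.0193 yawerr 0.0012
t 20.50 travel 269.4 mm lat -0.2 z 67.2  F box x 1.9 y 2.2 z -2.2 gap 0.0195 yawerr 0.0006
```

```bash
python3 -m inch '[{"claw":0.012,"xyz":[0,-0.005,0],"turn":0},{"claw":0.012,"xyz":[0,-0.005,0],"turn":0},{"claw":0.012,"xyz":[0,-0.005,0],"turn":0},{"claw":0.012,"xyz":[0,-0.005,0],"turn":0},{"claw":0.012,"xyz":[0,-0.005,0],"turn":0},{"claw":0.012,"xyz":[0,-0.005,0],"turn":0},{"claw":0.012,"xyz":[0,-0.004,0],"turn":0}]' >/dev/null; python3 -c "from h import *;rep()";  python3 -m inch '[{"claw":0.012,"xyz":[0,0,0],"turn":0}]' >/dev/null
python3 - <<'E'
from h import *
rep()
im=cams.camera("scene");cv2.imwrite("pics/s13.png",cv2.resize(im[180:330,120:320],None,fx=4,fy=4)[:,:,::-1])
im=cams.camera("wrist");cv2.imwrite("pics/w13.png",im[:,:,::-1])
E
```

```text
t 21.20 travel 232.2 mm lat -0.2 z 67.3  F box x 1.2 y 0.9 z -2.4 gap 0.0192 yawerr 0.0004
t 21.30 travel 231.5 mm lat -0.2 z 67.2  F box x 1.1 y -1.0 z -3.0 gap 0.0194 yawerr 0.0000
```

View pics/w13.png

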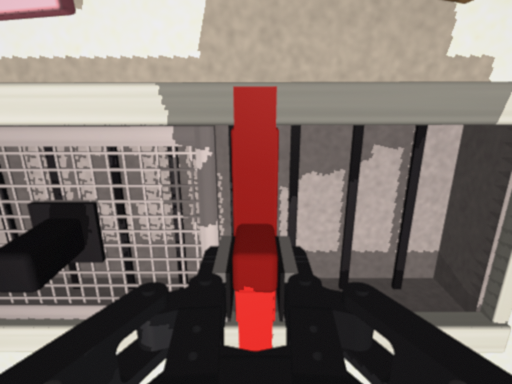

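View pics/s13.png

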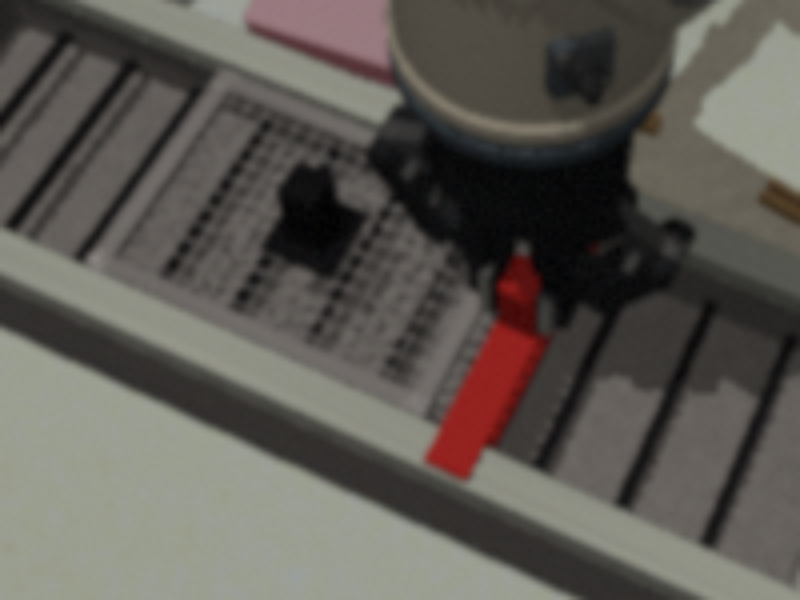

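The stop is following. In the wrist view the screen edge (px 217) and crossbar (px 232) are ~9 mm apart. From here, small steps with a force guard.

```bash
cat > g2.py <<'E'
import sys
from h import *
rep(); sys.exit(1 if state()["force"]@BY>3.2 else 0)
E
A() { python3 g2.py; }
python3 -m inch '[{"claw":0.012,"xyz":[0,-0.002,0],"turn":0},{"claw":0.012,"xyz":[0,-0.002,0],"turn":0}]' >/dev/null && A && python3 -m inch '[{"claw":0.012,"xyz":[0,-0.0015,0],"turn":0}]' >/dev/null && A && python3 -m inch '[{"claw":0.012,"xyz":[0,-0.0015,0],"turn":0}]' >/dev/null && A
```

```text
t 21.60 travel 228.2 mm lat -0.2 z 67.2  F box x 0.9 y 2.7 z -2.8 gap 0.0191 yawerr 0.0007
t 21.70 travel 226.7 mm lat -0.1 z 67.3  F box x 0.9 y 1.2 z -2.8 gap 0.0196 yawerr 0.0008
t 21.80 travel 225.2 mm lat -0.1 z 67.2  F box x 1.7 y 1.0 z -2.9 gap 0.0191 yawerr 0.0010
```

```bash
A() { python3 g2.py; }
python3 -m inch '[{"claw":0.012,"xyz":[0,-0.001,0],"turn":0}]' >/dev/null && A && python3 -m inch '[{"claw":0.012,"xyz":[0,-0.001,0],"turn":0}]' >/dev/null && A &&  python3 -m inch '[{"claw":0.012,"xyz":[0,0,0],"turn":0}]' >/dev/null
python3 - <<'E'
from h import *
rep()
im=cams.camera("wrist");cv2.imwrite("pics/w14.png",cv2.resize(im[90:330,150:330],None,fx=3.2,fy=2.4,interpolation=cv2.INTER_CUBIC)[:,:,::-1])
E
```

```text
t 21.90 travel 224.1 mm lat -0.1 z 67.3  F box x 2.3 y 2.3 z -3.2 gap 0.0198 yawerr 0.0009
t 22.00 travel 223.1 mm lat -0.1 z 67.2  F box x 1.3 y 0.8 z -3.1 gap 0.0191 yawerr 0.0009
t 22.10 travel 222.9 mm lat -0.1 z 67.3  F box x 1.1 y 1.6 z -3.1 gap 0.0194 yawerr 0.0008
```

View pics/w14.png

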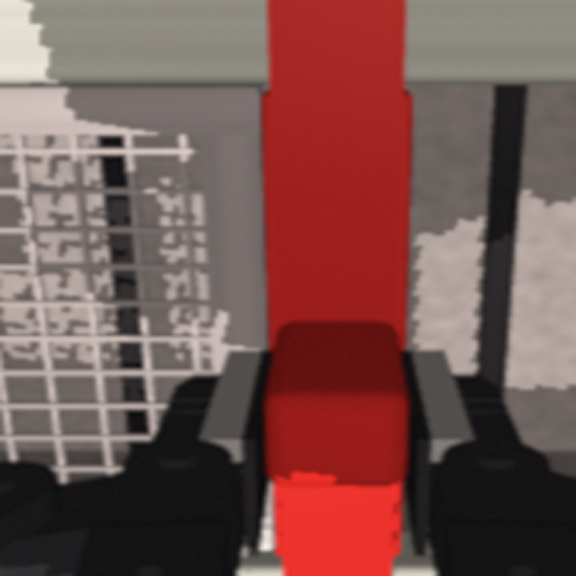

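The crossbar looks within a millimetre of the screen frame. I'll use half-millimetre steps until the force rises.

```bash
A() { python3 g2.py; }
python3 -m inch '[{"claw":0.012,"xyz":[0,-0.0006,0],"turn":0}]' >/dev/null && A && python3 -m inch '[{"claw":0.012,"xyz":[0,-0.0006,0],"turn":0}]' >/dev/null && A &&  python3 -m inch '[{"claw":0.012,"xyz":[0,-0.0006,0],"turn":0}]' >/dev/null && A
```

```text
t 22.25 travel 222.4 mm lat -0.1 z 67.3  F box x 2.0 y 4.0 z -2.5 gap 0.0191 yawerr 0.0008
```

```bash
python3 -m inch '[{"claw":0.012,"xyz":[0,-0.0006,0],"turn":0}]' >/dev/null ; python3 g2.py
python3 - <<'E'
from h import *
im=cams.camera("wrist");cv2.imwrite("pics/w15.png",cv2.resize(im[90:330,150:330],None,fx=3.2,fy=2.4,interpolation=cv2.INTER_CUBIC)[:,:,::-1])
E
```

```text
t 22.35 travel 222.0 mm lat -0.1 z 67.3  F box x 1.8 y 4.3 z -3.0 gap 0.0197 yawerr 0.0008
```

View pics/w15.png

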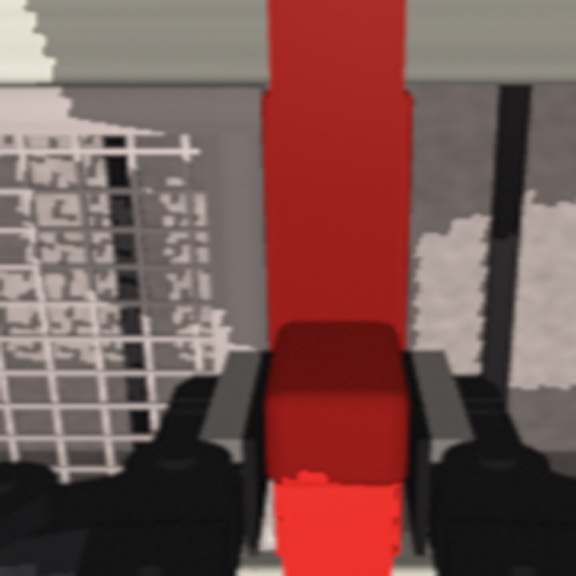

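Force is steady at ~4 N (1.5 + 2 N) at 222.0 mm against 222.6 predicted, so the stop is in contact. Now release slightly, and lift clear.

```bash
python3 -m inch '[{"claw":0.045,"xyz":[0,0,0],"turn":0},{"claw":0.045,"xyz":[0,0,0],"turn":0},{"claw":0.045,"xyz":[0,0,0],"turn":0},{"claw":0.045,"xyz":[0,0,0],"turn":0},{"claw":0.045,"xyz":[0,0,-0.02],"turn":0},{"claw":0.045,"xyz":[0,0,-0.04],"turn":0},{"claw":0.045,"xyz":[0,0,-0.04],"turn":0},{"claw":0.045,"xyz":[0,0.01,-0.03],"turn":0},{"claw":0.045,"xyz":[0.0,0.03,-0.02],"turn":0},{"claw":0.045,"xyz":[0,0.03,0],"turn":0},{"claw":0.045,"xyz":[0,0,0],"turn":0}]' >/dev/null
python3 - <<'E'
from h import *
rep()
for n in ["scene","wrist","top"]:
  im=cams.camera(n);cv2.imwrite(f"pics/{n}16.png",im[:,:,::-1])
  for t in ["screen_grip","screen_edge","stop_grip","stop_face"]:
    print(n,t,[((1e3*(BY@np.array(x["point"])-S0)).round(1),round(x["conf"],2)) for x in tip_of(n,t)[:2]])
im=cams.camera("scene");cv2.imwrite("pics/s16.png",cv2.resize(im[160:320,100:320],None,fx=3.6,fy=3.6,interpolation=cv2.INTER_CUBIC)[:,:,::-1])
E
```

```text
t 23.50 travel 293.2 mm lat -3.4 z 223.7  F box x -0.4 y -1.0 z -0.2 gap 0.0451 yawerr -0.0016
scene screen_grip [(np.float64(123.9), 0.69), (np.float64(333.7), 0.53)]
scene screen_edge [(np.float64(208.1), 0.74), (np.float64(122.5), 0.27)]
scene stop_grip [(np.float64(223.0), 0.65)]
scene stop_face [(np.float64(211.4), 0.93)]
wrist screen_grip [(np.float64(124.5), 0.95)]
wrist screen_edge [(np.float64(212.5), 0.65)]
wrist stop_grip [(np.float64(221.3), 0.69)]
wrist stop_face [(np.float64(209.6), 0.94)]
top screen_grip [(np.float64(125.4), 0.85)]
top screen_edge [(np.float64(208.8), 0.93)]
top stop_grip [(np.float64(223.3), 0.9)]
top stop_face [(np.float64(207.0), 0.93)]
```

View pics/s16.png

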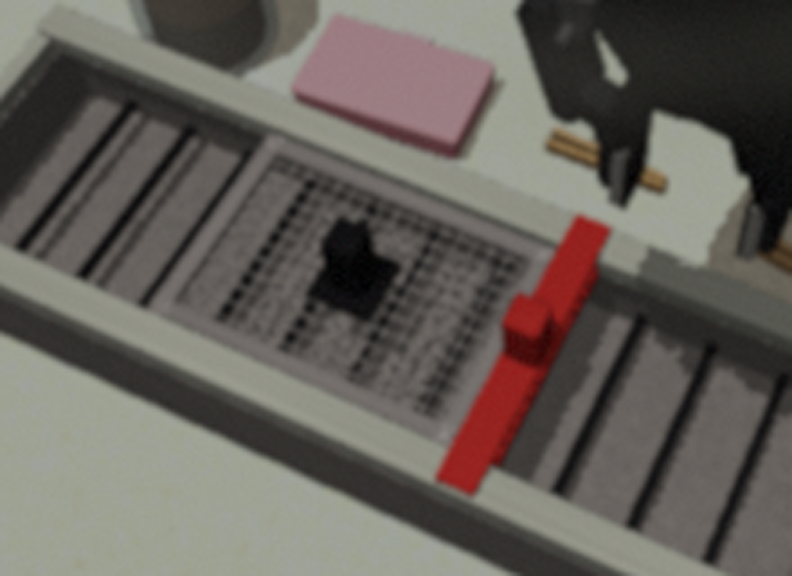

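View pics/wrist16.png

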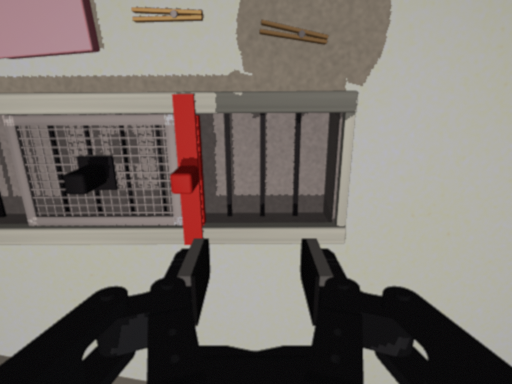

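The crossbar abuts the screen's edge (scene crop px ~540,260; wrist px ~176,160). Averaged over the three cameras the posts are 97.9 mm apart, against 97 mm for exact contact. Nothing else has been moved, so I'm handing in.

```bash
python3 -c "
from bench import workorder;print(workorder.job_done())"
```

```text
the job is handed in; nothing more can be done
None
```

The job is handed in, at about 24 s on the clock. The screen is drawn back about 1 cm from where it began to bind, and the red stop is up against it.

- **Finding the bind:** Free sliding took about 2 to 2.5 N. The force along the rails rose to about 9.7 N at 140.9 mm of travel, roughly 7 N extra and well short of forcing. From that I put the start of the bind at about 135.7 mm. I drew the screen back to 125.6 mm and released it.
- **Setting the stop:** I slid the stop until the force rose from about 1.5 N to about 4 N and held there, meaning it was touching the screen. It came to rest at 222.0 mm, against 222.6 mm predicted. I then released it and lifted clear.
- **Failed first grasp of the stop:** The fingers closed just above the stop's post and passed over it without moving it. The images put the fingertips about 25 mm higher than the reported tool position. I regripped about 25 mm lower and it held. The screen post had therefore been held only near its top, but the cameras confirmed it moved as commanded.
- **Last checks:** Averaged over the three cameras, the posts are 97.9 mm apart, against 97 mm for exact contact. The networks' separate readings of the screen edge and stop face disagree by up to 3 mm either way, within their stated accuracy. The pictures show no gap between stop and screen. I never touched the canister, pink box or clothespins, though I did not measure their positions again.

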